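Hook the brass housing carrier out from under the riser shelf

TASK

Two steel parts carriers have been pushed back under the riser shelf where no hand reaches their pull eyes. Take the pull hook by its wooden handle, reach it under the shelf, drop its tip into the eye of the carrier that holds the brass spring housings, and with the hook draw that carrier all the way out to its stop. Leave the carrier with the latch pawls where it is, then set the hook down on the bench and let go of it.

Things in the scene. Friction and masses are not known exactly. Their poses are not given: they have to be found in the camera images.
- hook_grip (a point): Grip point (and centre of mass) of the pull hook: half-way up its wooden handle, a block 110 long, 24 wide, 50 mm high standing on the bench; 25 mm above its underside, 15 mm ahead of its middle. x runs along the handle to the hook, y across the 24 mm, z up. An 8 mm steel rod leaves the front end level, 42 mm above the underside, and its end bends straight down. 0.25 kg.
- hook_tip (a point): Lowest point of the pull hook's down-turned end (round, 8 mm thick): 140 mm ahead of hook_grip along x, 19 mm below it, 36 mm below the axis of the level rod. Same axes as hook_grip.
- housing_eye (a point): Centre of the pull eye of the carrier with two upright brass spring housings (38 mm flange, 50 mm high). The eye is a level stirrup of 6 mm bar, 30 mm above the bench, open up and down: opening 38 mm wide, from 19 mm before its centre to the front plate 20 mm behind (top at 48 mm). x points into the shelf, z up; it pulls along -x. The tray, 70 mm wide, ends 180 mm behind the eye.
- housing_carrier (a joint): How far the carrier with the brass housings is drawn out along -x of housing_eye, in m: 0 pushed fully back, 0.10 at its stop. It starts between 0 and 0.02, slides with 2 to 4 N of friction and stays where it is left. At 0 its eye lies 40 mm behind the shelf's front edge, under the board.
- pawl_eye (a point): Centre of the pull eye of the other carrier, of the same make and axes, which holds two flat blued-steel latch pawls (10 mm thick, with a claw). To be left alone.
- riser: The fixed riser shelf. Origin: on the bench below the middle of its front edge; x into the shelf, y left. Plywood board 460 mm wide, 100 mm deep, underside at 120, top at 138 mm, 20 mm legs at the corners. The carriers' centre lines lie at y = +-90 mm, either one left; their far ends show beyond the board. Guide rails 14 mm high lie 41 mm each side of these lines, from 40 mm before the edge.
There are look-alikes about, which are no part of the job. Leave any black or blue look-alike of the part that bears hook_grip alone.

How it is judged:
On the way, in this order (a step that is already met when the one before it is completed fails the run):
1. the hook's tip is down in the eye of the housing carrier, which is not yet drawn out (horizontal distance between hook_tip and housing_eye below 0.026 m and z of hook_tip in the frame of housing_eye below -0.003 m and value of joint housing_carrier below 0.07 m), for 0.1 s.
2. the housing carrier is drawn out to its stop with the hook still in its eye (horizontal distance between hook_tip and housing_eye below 0.026 m and z of hook_tip in the frame of housing_eye below 0 m and value of joint housing_carrier above 0.085 m), for 0.1 s.
At the end, for the whole second after the job is handed in: The housing carrier is out to within 15 mm of its stop (joint above 0.085 m) and at rest, the pawl carrier is within 10 mm of where it was, and the hook rests on the bench, let go (handle centre lower than 40 mm, tip lower than 60 mm); it may stay in the eye (value of joint housing_carrier above 0.085 m and distance of pawl_eye from where it was at the start of the episode below 0.01 m and height (world z) of hook_grip below 0.04 m and height (world z) of hook_tip below 0.06 m and velocity of joint housing_carrier between -0.01 and 0.01 m/s); the robot touches nothing.
It fails at once if the pawl carrier is moved by more than 10 mm (distance of pawl_eye from where it was at the start of the episode above 0.01 m).
It also fails if it takes over 45 s, if anything falls off the work surface, if the arm or the gripper's body presses on something with over 40 N, if the wrist force passes 120 N, or if a joint passes its speed limit or range.

ROBOT

A 6-joint arm with a two-finger parallel gripper is mounted at the origin on the work surface. World frame = base frame: x ahead of the robot, y to its left, z up, the work surface at z = 0. Lengths are in m, angles in rad, forces in N, time in s.
With the tool pointing down it reaches from about 0.35 to 0.925 m from the base axis. Payload 6.4 kg.
Tool frame: the origin (TCP) lies on the front face of the gripper's body, between the roots of the fingers; the fingertips stand 97 mm ahead of it and the grasp point (between the pads) lies 78 mm ahead of it (manip.grip_depth is the distance from the TCP to the grasp point, in m); z points along the fingers, y is the direction in which the jaws open and shut (so a half turn about z gives the same grasp; the last joint's range is limited). The gripper opens to 94 mm and grips with 3 to 60 N. Pads are 16 mm wide; open, the fingers measure 119 mm over their backs; the gripper's body (75 mm by 177 mm) begins 78 mm behind the grasp point.
Start: joints at [0.94, 0.245, 1.558, -0, 1.339, -0.174], TCP at [0.287, 0.583, 0.303] pointing down, gripper open.
Joint ranges: [-3.13, 3.13], [-1.02, 2.26], [0.13, 2.54], [-0.95, 4.09], [0.21, 2.88], [-2.74, 2.74]. Speed limits (rad/s): [2.57, 2.57, 3.14, 3.14, 3.14, 3.14].

INTERFACE

Orientations are given as a unit quaternion [w, x, y, z].
In Python, from workcell import manip gives the robot as it stands.
- The arm moves only by the tool servo_tool, never from a script. Its argument "rows" is a list of rows, each a list of 3 entries, a list of its own where there are three numbers: the closure, from -1 (fully open) to 1 (shut), then the shift along the tool's x, y, z in m, then the turn, a rotation vector about the tool's x, y, z in degrees. In form: [[hand, [tx, ty, tz], [ax, ay, az]], ...]. A call has 1 to 12 rows; each row is the pose to reach, as a shift and turn from the pose commanded when the call began, along the tool's axes at that moment; what a row does not reach only later rows make up. A row lasts 1/12 s, in which the tool goes at most 41.7 mm and 7.16 degrees, less where a joint would pass 70% of its speed; a pose out of reach is approached as far as the arm can. A call with a gripper value outside its range is refused whole. The fingers move at their own pace and stop on an object; "squeeze" is the grip in N (left out, the last holds). Time passes only in rows, so rows that repeat a pose let the fingers close. It gives the time, the measured TCP pose, the force and the opening at its end, in the units of the state.
- manip.read_state(): the state, without advancing time (a new reading comes with each control period).
- manip.snapshot(name): name is "scene" or "side" or "wrist"; returns (picture, depth): 480x640x3 uint8, red, green, blue; 480x640 float32, m along the optical axis (not along the pixel's ray), 0 where there is no reading.
- manip.calibration(name): a dict with "fovy" (degrees; the focal length in pixels is half the picture's height over the tangent of half this angle, whatever the lens; pixels are square), "cx", "cy" (the principal point, pixels), "position" and "rotation" of the camera in the world; the wrist camera has in their place "T_tool_cam" (4x4, takes a point from camera to tool coordinates, whose origin is the TCP and whose axes are the flange's). Camera axes: x right, y up, looking along -z (the intrinsics and any distortion apply to the point x, -y, -z); pixel columns grow to the right and rows downward; lengths in m; the calibration is good to about 2 mm. A picture is of the moment at which its call begins: read the wrist's pose just before it. calibration takes no time and is no camera call.
- manip.finish_job(): hands the job in, once; it reports no verdict.
Trained networks look in the newest picture that a camera, given by its name, has taken for a name from the list of things; names that differ only in an ending like _2 or _b are one class to them, and where a whole thing is asked for, a point or a joint stands for the part that bears it (a point fixed in the world has none). Each returns a list of dicts, best first, with "confidence" (0 to 1); they miss things now and then, are a little off and sometimes report something else, mostly with a low value. They report only what shows in the picture. A call takes as long as a camera call. They do not tell look-alikes from the thing itself.
- manip.cut_out(name, camera): "pixels" (480x640 bool, what is visible of it) and "position" ([row, column] in pixels, amid what is visible of it).
- manip.landmark_of(name, camera): "position" ([row, column] in pixels: a listed point, or the origin of a listed thing).
The state is a dict: "time_s": time; "qpos": joint angles; "joint_vel": joint speeds; "joint_efforts": joint torques, N m; "tcp_pos": TCP position; "tool_rot": TCP orientation; "ft_force": force on the tool from outside, world axes, zero at the start; "moment": the same for the moment, N m; "grip_width": opening from 0.0 (shut) to 1.0 (fully open).
Only numpy, scipy, OpenCV 4.12 (cv2) and the standard library are available. Lean on these libraries where they do the work, as an engineer would, in place of code of your own. Each camera call takes 0.05 s, during which the arm holds its last target. There are 200 camera calls.

## Working session

There is one attempt and no reset: what is moved stays moved. The work goes in short steps, Python scripts to look and compute and a tool call to move; the robot and the scene stay as the last step left them, time stands still between calls to the robot, and variables do not carry over. Pictures are saved under pics/ and viewed, about 8 in all and at most 12, crops included, and the job is handed in when it is done.

Besides the shell and the picture viewer there is one more tool, called after "Emit:" as name(argument=value, ...), one argument or row to a line, values as JSON. servo_tool: Moves the arm, as the interface text tells. Its arguments: {"type":"object","properties":{"rows":{"type":"array","items":{"type":"array"}},"squeeze":{"type":"number"}},"required":["rows"]}

```bash
mkdir -p pics; cat > h.py <<'E'
import numpy as np, cv2
from scipy.spatial.transform import Rotation as R
from workcell import manip
def Rq(q): return R.from_quat([q[1],q[2],q[3],q[0]]).as_matrix()
def cam(name,st=None):
    c=manip.calibration(name); f=240/np.tan(np.radians(c['fovy'])/2)
    if 'T_tool_cam' in c:
        st=st or manip.read_state(); T=np.array(c['T_tool_cam']); Rt=Rq(st['tool_rot'])
        Rc=Rt@T[:3,:3]; p=Rt@T[:3,3]+np.array(st['tcp_pos'])
    else:
        p=np.array(c['position']); Rc=np.array(c['rotation'])
        if Rc.shape!=(3,3): Rc=Rq(Rc.ravel())
    return f,c['cx'],c['cy'],p,Rc,c
def ray(C,rc):
    f,cx,cy,p,Rc,_=C; r,c=rc; return Rc@np.array([(c-cx)/f,-(r-cy)/f,-1.])
def onz(C,rc,z):
    d=ray(C,rc); return C[3]+d*(z-C[3][2])/d[2]
def atd(C,rc,depth): return C[3]+ray(C,rc)*depth
def proj(C,P):
    f,cx,cy,p,Rc,_=C; q=Rc.T@(np.array(P)-p); return np.array([cy-f*q[1]/-q[2], cx+f*q[0]/-q[2]])
def med(D,rc,k=2):
    r,c=[int(round(v)) for v in rc]; w=D[max(0,r-k):r+k+1,max(0,c-k):c+k+1]; w=w[w>0]; return np.median(w) if w.size else 0
def save(n,img): cv2.imwrite('pics/'+n,img[:,:,::-1])
E
python3 - <<'E'
from h import *
for n in ['scene','side']:
    im,D=manip.snapshot(n); save(n+'1.png',im); np.save(n+'.npy',D); C=cam(n)
    print(n,{k:v for k,v in C[5].items()})
    for t in ['hook_grip','hook_tip','housing_eye','pawl_eye','riser']:
        z={'hook_grip':.025,'hook_tip':.006,'housing_eye':.03,'pawl_eye':.03,'riser':0}[t]
        for d in manip.landmark_of(t,n): print(t,np.round(d['position']),round(d['confidence'],2),np.round(onz(C,d['position'],z),3),np.round(atd(C,d['position'],med(D,d['position'])),3))
print(manip.read_state())
E
```

```text
scene {'fovy': 47.84347453254401, 'cx': 320.4560454594819, 'cy': 244.354269922114, 'position': array([0.38228095, 0.61629628, 0.81985379]), 'rotation': array([-0.09112851, -0.03976024,  0.35984397,  0.92769986])}
hook_grip [366. 410.] 0.9 [0.333 0.143 0.025] [0.335 0.157 0.049]
hook_grip [273. 364.] 0.86 [ 0.437 -0.039  0.025] [ 0.435 -0.024  0.043]
hook_grip [164. 337.] 0.74 [ 0.546 -0.35   0.025] [ 0.541 -0.322  0.047]
hook_tip [250. 303.] 0.88 [ 0.567 -0.09   0.006] [ 0.568 -0.096 -0.002]
hook_tip [136. 326.] 0.85 [ 0.595 -0.472  0.006] [ 0.595 -0.47   0.008]
hook_tip [461. 416.] 0.8 [0.31  0.289 0.006] [0.309 0.287 0.001]
hook_tip [282. 225.] 0.31 [0.698 0.018 0.006] [0.647 0.115 0.138]
housing_eye [282. 226.] 0.61 [0.685 0.037 0.03 ] [0.645 0.115 0.135]
pawl_eye [275. 363.] 0.72 [ 0.437 -0.03   0.03 ] [ 0.437 -0.025  0.036]
pawl_eye [220. 249.] 0.7 [ 0.69  -0.129  0.03 ] [ 0.652 -0.039  0.126]
riser [261. 255.] 0.94 [ 0.657 -0.049  0.   ] [ 0.657 -0.05  -0.001]
side {'fovy': 52.80364479017449, 'cx': 318.2390840944887, 'cy': 238.17150493497178, 'position': array([0.14456701, 0.34
[... 637 characters left out ...]
.718 -0.167  0.003]
{'time_s': 0.6, 'qpos': array([ 9.39936120e-01,  2.45114868e-01,  1.55782232e+00,  2.51397160e-05,
        1.33869045e+00, -1.74128805e-01]), 'joint_vel': array([-0.00045788, -0.00068547, -0.00101379,  0.00100722,  0.00124607,
       -0.00023957]), 'joint_efforts': array([-2.93746771e-04, -4.15604997e+01, -3.14714313e+01,  6.84917578e-02,
        2.89645308e-02, -2.97840472e-05]), 'tcp_pos': array([0.28667194, 0.58337541, 0.30263372]), 'tool_rot': array([-1.81075917e-05,  2.26388775e-01,  9.74037023e-01, -1.13036825e-05]), 'ft_force': array([ 0.57774416,  0.07997447, -0.03115789]), 'moment': array([-0.02124416,  0.01444305,  0.02352924]), 'grip_width': 1.0035336411216467}
```

View pics/scene1.png

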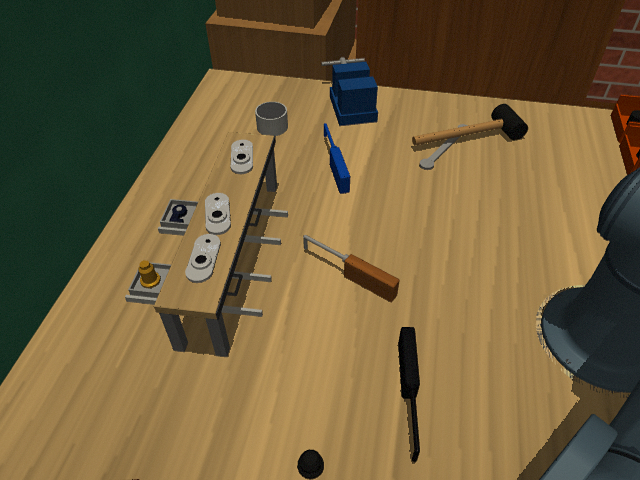

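View pics/side1.png

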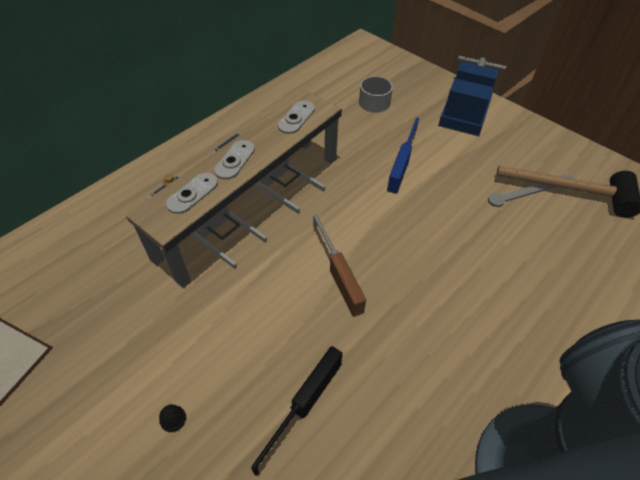

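The candidates for the hook are wooden (scene 276,372), black (360,408) and blue (165,338); the wooden one is right. The brass housings are on the left carrier (scene 275,148), whose eye is near scene (282,228) / side (224,222). The pawls are on the right carrier (scene 213,180). Next I'll measure both from depth and check a crop.

```bash
python3 - <<'E'
from h import *
def cloud(C,D,m):
    r,c=np.nonzero(m&(D>0)); d=D[r,c]; f,cx,cy,p,Rc,_=C
    return p+(np.stack([(c-cx)/f,-(r-cy)/f,-np.ones_like(d)],1)*d[:,None])@Rc.T
tiles=[]
for n in ['scene','side']:
    im,D=manip.snapshot(n); C=cam(n)
    for t in ['hook_grip','riser']:
        for k in manip.cut_out(t,n):
            P=cloud(C,D,k['pixels']); print(n,t,k['position'],round(k['confidence'],2),len(P))
            if t=='riser': Q=P[(P[:,2]>.128)&(P[:,2]<.145)]
            else: Q=P[(P[:,2]>.044)&(P[:,2]<.058)]
            if len(Q)>20:
                rc=cv2.minAreaRect((Q[:,:2]*1000).astype(np.float32)); print('   rect',np.round(rc[0],1),np.round(rc[1],1),round(rc[2],1),'z',np.round(np.percentile(Q[:,2],[10,50,90]),4))
                vx=cv2.fitLine((Q[:,:2]*1000).astype(np.float32),cv2.DIST_HUBER,0,.01,.01).ravel(); print('   line yaw',np.degrees(np.arctan2(vx[1],vx[0])).round(1))
    c0=(slice(190,330),slice(190,420)) if n=='scene' else (slice(140,320),slice(170,380))
    t=cv2.resize(im[c0],(780,int(780*im[c0].shape[0]/im[c0].shape[1])) if n=='scene' else (640,549),interpolation=cv2.INTER_CUBIC); save('crop_'+n+'.png',t)
E
```

```text
scene hook_grip [370.6, 409.3] 0.9 1591
   rect [329.8 186.6] [ 24.2 211.8] 8.8 z [0.045  0.0478 0.0498]
   line yaw -80.7
scene hook_grip [271.8, 367.6] 0.79 1630
   rect [468.  -50.1] [ 25.8 208.9] 65.6 z [0.0453 0.0475 0.0496]
   line yaw -25.1
scene riser [249.8, 218.2] 0.78 10532
   rect [703.9 -50.4] [103.2 465. ] 3.4 z [0.1347 0.1367 0.1383]
   line yaw -87.8
side hook_grip [388.4, 308.0] 0.96 1885
   rect [327.4 184.4] [ 24.7 212.3] 9.1 z [0.0459 0.0501 0.0521]
   line yaw -81.2
side hook_grip [167.4, 400.3] 0.81 670
   rect [ 551.7 -374.5] [ 23.9 203. ] 23.4 z [0.0464 0.0503 0.0523]
   line yaw -66.5
side hook_grip [280.2, 345.8] 0.8 1437
   rect [463.5 -52.9] [ 25.  204.9] 65.2 z [0.0464 0.0503 0.0521]
   line yaw -25.2
side riser [185.7, 230.7] 0.94 10533
   rect [702.  -52.9] [105.8 461.3] 3.2 z [0.1362 0.1388 0.1403]
   line yaw -87.6
side riser [279.3, 344.0] 0.44 1302
```

View pics/crop_side.png

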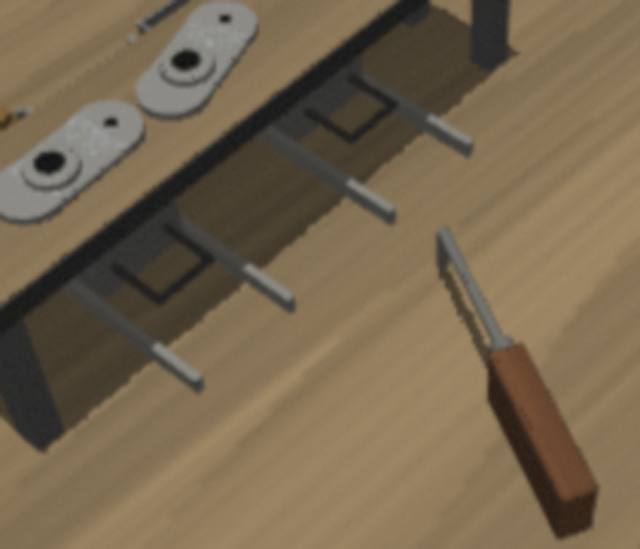

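```bash
cat >> h.py <<'E'
def go(P,yaw):
    """print shift/turn (tool axes) to put TCP at P, tool down, tool x along yaw+180 deg"""
    s=manip.read_state(); Rt=Rq(s['tool_rot']); y=np.radians(yaw+180)
    X=np.array([np.cos(y),np.sin(y),0]); Z=np.array([0,0,-1.]); G=np.stack([X,np.cross(Z,X),Z],1)
    print('t',round(s['time_s'],2),'tcp',np.round(s['tcp_pos'],4),'F',np.round(s['ft_force'],1),'w',round(s['grip_width'],3))
    print('shift',np.round(Rt.T@(np.array(P)-s['tcp_pos']),4),'turn',np.round(np.degrees(R.from_matrix(Rt.T@G).as_rotvec()),2))
E
python3 -c "
from h import *
go([.434,-.0365,.2],-25.2)"
```

```text
t 0.9 tcp [0.2867 0.5834 0.3027] F [ 0.1 -1.1 -1.1] w 0.999
shift [-0.4056 -0.4914  0.1027] turn [ 0.    0.   -0.97]
```

Emit:
servo_tool(
  rows=[
    [-1, [-0.02, -0.025, 0.01], [0, 0, -1]],
    [-1, [-0.2, -0.246, 0.05], [0, 0, -1]],
    [-1, [-0.2, -0.246, 0.05], [0, 0, -1]],
    [-1, [-0.2, -0.246, 0.05], [0, 0, -1]],
    [-1, [-0.2, -0.246, 0.05], [0, 0, -1]],
    [-1, [-0.2, -0.246, 0.05], [0, 0, -1]],
    [-1, [-0.2, -0.246, 0.05], [0, 0, -1]],
    [-1, [-0.2, -0.246, 0.05], [0, 0, -1]],
    [-1, [-0.2, -0.246, 0.05], [0, 0, -1]],
  ],
  squeeze=40,
)

```text
time_s: 1.65
tcp_pos: [0.3583, 0.2699, 0.2515]
tool_rot: [-0.0, 0.221, 0.975, -0.001]
ft_force: [-0.5, 0.9, -0.4]
grip_width: 1.001
```

```bash
python3 -c "
from h import *
go([.434,-.0365,.2],-25.2)"
```

```text
t 1.65 tcp [0.3583 0.2699 0.2515] F [-0.5  0.9 -0.4] w 1.001
shift [-0.2004 -0.2437  0.0521] turn [-0.14  0.   -0.33]
```

Emit:
servo_tool(
  rows=[
    [-1, [-0.2, -0.244, 0.052], [0, 0, -0.3]],
    [-1, [-0.2, -0.244, 0.052], [0, 0, -0.3]],
    [-1, [-0.2, -0.244, 0.052], [0, 0, -0.3]],
    [-1, [-0.2, -0.244, 0.052], [0, 0, -0.3]],
    [-1, [-0.2, -0.244, 0.052], [0, 0, -0.3]],
    [-1, [-0.2, -0.244, 0.052], [0, 0, -0.3]],
    [-1, [-0.2, -0.244, 0.052], [0, 0, -0.3]],
    [-1, [-0.2, -0.244, 0.052], [0, 0, -0.3]],
    [-1, [-0.2, -0.244, 0.052], [0, 0, -0.3]],
    [-1, [-0.2, -0.244, 0.052], [0, 0, -0.3]],
  ],
)

```text
time_s: 2.48
tcp_pos: [0.4352, -0.0324, 0.2007]
tool_rot: [-0.0, 0.217, 0.976, 0.0]
ft_force: [0.1, 0.6, 0.1]
grip_width: 1.0
```

```bash
python3 - <<'E'
from h import *
s=manip.read_state(); im,D=manip.snapshot('wrist'); C=cam('wrist',s)
for t,z in [('hook_grip',.025),('hook_tip',.006),('housing_eye',.03),('pawl_eye',.03)]:
    for d in manip.landmark_of(t,'wrist'): print(t,np.round(d['position']),round(d['confidence'],2),np.round(onz(C,d['position'],z),4))
o=im.copy()
for P in ([.434,-.0365,.025],[.434+.14*.905,-.0365-.14*.426,.006]):
    r,c=proj(C,P); cv2.circle(o,(int(c),int(r)),4,(255,0,0),-1)
save('wrist1.png',o)
h=manip.cut_out('hook_grip','wrist')
for k in h[:1]:
    r,c=np.nonzero(k['pixels']&(D>0)); d=D[r,c]; f,cx,cy,p,Rc,_=C
    P=p+(np.stack([(c-cx)/f,-(r-cy)/f,-np.ones_like(d)],1)*d[:,None])@Rc.T
    Q=P[(P[:,2]>.046)&(P[:,2]<.056)]; rc=cv2.minAreaRect((Q[:,:2]*1000).astype(np.float32)); print(k['confidence'],rc,np.median(Q[:,2]))
go([.434,-.0365,.106],-25.2)
E
```

```text
hook_grip [252. 308.] 0.59 [ 0.436  -0.0415  0.025 ]
0.83 ((468.93536376953125, -55.31477355957031), (23.651508331298828, 211.08229064941406), 65.32815551757812) 0.05001922049569274
t 2.78 tcp [ 0.4349 -0.0305  0.2009] F [ 0.6  0.1 -0.5] w 0.999
shift [-0.0017 -0.0058  0.0949] turn [0.01 0.02 0.44]
```

View pics/wrist1.png

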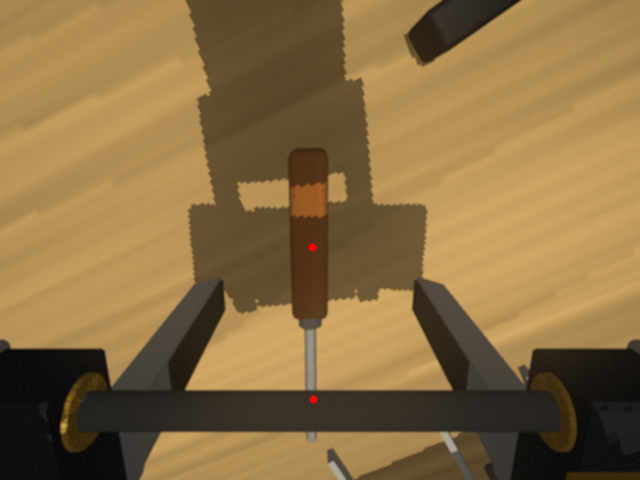

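The wrist view shows the wooden handle running from row 150 to 320 at column 310, the rod to row 440, and the jaws straddling it and aligned. My estimate was about 2–3 mm off sideways, so I'll correct to (0.4355, -0.0395).

```bash
python3 -c "
from h import *
go([.4355,-.0393,.105],-24.8)"
```

```text
t 2.78 tcp [ 0.4349 -0.0305  0.2009] F [ 0.6  0.1 -0.5] w 0.999
shift [-0.0042 -0.0078  0.0959] turn [0.01 0.02 0.04]
```

Emit:
servo_tool(
  rows=[
    [-1, [-0.004, -0.008, 0.03], [0, 0, 0]],
    [-1, [-0.004, -0.008, 0.06], [0, 0, 0]],
    [-1, [-0.004, -0.008, 0.08], [0, 0, 0]],
    [-1, [-0.004, -0.008, 0.09], [0, 0, 0]],
    [-1, [-0.004, -0.008, 0.096], [0, 0, 0]],
    [-1, [-0.004, -0.008, 0.096], [0, 0, 0]],
    [-1, [-0.004, -0.008, 0.096], [0, 0, 0]],
  ],
)

```text
time_s: 3.37
tcp_pos: [0.4359, -0.0404, 0.1055]
tool_rot: [0.001, 0.215, 0.977, -0.0]
ft_force: [-0.1, 0.2, 0.2]
grip_width: 0.999
```

```bash
python3 -c "
from h import *
go([.4355,-.0393,.105],-24.8)"
```

```text
t 3.37 tcp [ 0.4359 -0.0404  0.1055] F [-0.1  0.2  0.2] w 0.999
shift [0.0008 0.0009 0.0005] turn [ 0.01  0.08 -0.04]
```

Good. Now I'll close the jaws, then lift.

Emit:
servo_tool(
  rows=[
    [1, [0, 0, 0], [0, 0, 0]],
    [1, [0, 0, 0], [0, 0, 0]],
    [1, [0, 0, 0], [0, 0, 0]],
    [1, [0, 0, 0], [0, 0, 0]],
    [1, [0, 0, 0], [0, 0, 0]],
    [1, [0, 0, 0], [0, 0, 0]],
    [1, [0, 0, 0], [0, 0, 0]],
    [1, [0, 0, 0], [0, 0, 0]],
    [1, [0, 0, 0], [0, 0, 0]],
    [1, [0, 0, 0], [0, 0, 0]],
  ],
  squeeze=50,
)

```text
time_s: 4.2
tcp_pos: [0.4352, -0.0405, 0.1046]
tool_rot: [-0.0, 0.215, 0.977, 0.0]
ft_force: [0.5, 0.3, -0.6]
grip_width: 0.326
```

Emit:
servo_tool(
  rows=[
    [1, [0, 0, -0.02], [0, 0, 0]],
    [1, [0, 0, -0.05], [0, 0, 0]],
    [1, [0, 0, -0.08], [0, 0, 0]],
    [1, [0, 0, -0.1], [0, 0, 0]],
    [1, [0, 0, -0.1], [0, 0, 0]],
  ],
)

```text
time_s: 4.62
tcp_pos: [0.4373, -0.0412, 0.2087]
tool_rot: [0.004, 0.215, 0.977, -0.001]
ft_force: [0.1, 0.4, -2.4]
grip_width: 0.254
```

```bash
python3 - <<'E'
from h import *
s=manip.read_state(); print(s['tcp_pos'],s['grip_width'],s['ft_force'])
zg=s['tcp_pos'][2]-.078
for n in ['scene','side','wrist']:
    s=manip.read_state(); im,D=manip.snapshot(n); C=cam(n,s)
    for t,z in [('hook_grip',zg),('hook_tip',zg-.019),('housing_eye',.03),('pawl_eye',.03)]:
        for d in manip.landmark_of(t,n): print(n,t,np.round(d['position']),round(d['confidence'],2),np.round(onz(C,d['position'],z),4))
    save('l_'+n+'.png',im)
E
```

```text
[ 0.43725468 -0.04116077  0.20866505] 0.253892887951891 [ 0.10832142  0.36935931 -2.40790135]
scene hook_grip [240. 364.] 0.97 [ 0.4407 -0.0247  0.1307]
scene hook_grip [164. 339.] 0.78 [ 0.5184 -0.2215  0.1307]
scene hook_grip [369. 408.] 0.62 [0.3426 0.2108 0.1307]
scene hook_tip [215. 300.] 0.91 [ 0.5674 -0.0838  0.1117]
scene hook_tip [460. 414.] 0.58 [0.3223 0.3317 0.1117]
scene hook_tip [138. 321.] 0.56 [ 0.5759 -0.3246  0.1117]
scene housing_eye [278. 224.] 0.68 [0.6926 0.0287 0.03  ]
scene pawl_eye [213. 245.] 0.55 [ 0.7033 -0.1473  0.03  ]
side hook_grip [248. 347.] 0.79 [ 0.4274 -0.0313  0.1307]
side hook_grip [385. 312.] 0.68 [0.3116 0.1707 0.1307]
side hook_tip [472. 256.] 0.8 [0.2896 0.2931 0.1117]
side hook_tip [197. 316.] 0.73 [ 0.5522 -0.0901  0.1117]
side housing_eye [224. 222.] 0.84 [0.6859 0.0332 0.03  ]
side pawl_eye [175. 284.] 0.76 [ 0.6971 -0.1447  0.03  ]
wrist hook_grip [301. 318.] 0.71 [ 0.428  -0.038   0.1307]
wrist housing_eye [472. 531.] 0.95 [0.6839 0.0371 0.03  ]
wrist pawl_eye [300. 317.] 0.52 [ 0.4702 -0.0581  0.03  ]
```

```bash
cat > hk.py <<'E'
from h import *
def hookpose(names=('scene','side'),lim=.2):
    s=manip.read_state(); g=np.array(s['tcp_pos'])+Rq(s['tool_rot'])[:,2]*.078; X=-Rq(s['tool_rot'])[:,0]
    Yt=Rq(s['tool_rot'])[:,1]
    for n in names:
        im,D=manip.snapshot(n); C=cam(n); r,c=np.nonzero(D>0); d=D[r,c]; f,cx,cy,p,Rc,_=C
        P=p+(np.stack([(c-cx)/f,-(r-cy)/f,-np.ones_like(d)],1)*d[:,None])@Rc.T
        q=P-g; a=q@X; b=q@Yt; z=q[:,2]
        m=(a>.045)&(a<.16)&(abs(b)<.04)&(z>-.06)&(z<.05)
        print(n,'n',m.sum())
        for lo in np.arange(.045,.16,.015):
            k=m&(a>=lo)&(a<lo+.015)&(z>(-.03))
            if k.sum()>2: print('  a %.3f n %d b %.4f ztop %.4f zmin %.4f'%(lo,k.sum(),np.median(b[k]),np.percentile(z[k],80),z[k].min()))
        k=m&(a>.12); 
        if k.sum(): print('  amax',np.sort(a[k])[-6:].round(4))
        save('hp_%s_%d.png'%(n,int(s['time_s']*100)),im)
    print('grip',g.round(4),'X',X.round(3))
E
python3 -c "
from hk import *
hookpose()"
```

```text
scene n 163
  a 0.090 n 25 b 0.0050 ztop -0.0002 zmin -0.0060
  a 0.105 n 31 b 0.0045 ztop 0.0005 zmin -0.0058
  a 0.120 n 34 b 0.0043 ztop 0.0008 zmin -0.0052
  a 0.135 n 59 b 0.0047 ztop -0.0020 zmin -0.0286
  amax [0.1454 0.1458 0.1459 0.1466 0.1469 0.147 ]
side n 40
  a 0.120 n 17 b -0.0006 ztop 0.0028 zmin -0.0003
  a 0.135 n 23 b 0.0013 ztop 0.0021 zmin -0.0120
  amax [0.1422 0.1423 0.1436 0.1436 0.1439 0.1454]
grip [ 0.4352 -0.0405  0.1266] X [ 0.907 -0.421 -0.   ]
```

View pics/l_scene.png

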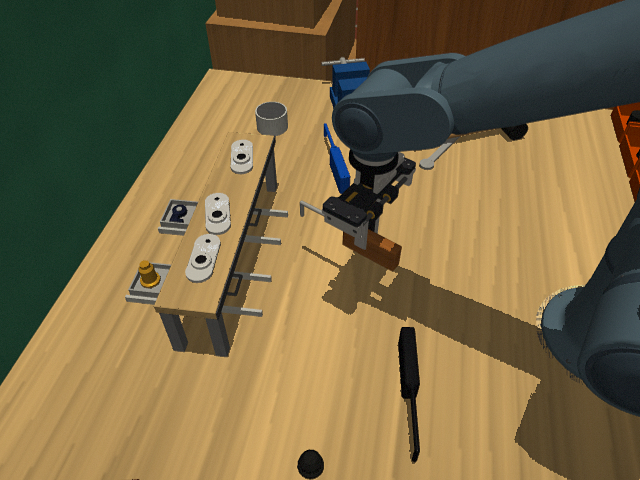

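The lift began before the jaws had fully shut. The rod top sits about 0–2 mm above the grasp point where +21 is expected, so the handle slid 20 mm down in the jaws (the hook hangs level, tip at scene (213,302)). I'll set it back down and regrip properly.

Emit:
servo_tool(
  rows=[
    [1, [0, 0, 0.03], [0, 0, 0]],
    [1, [0, 0, 0.055], [0, 0, 0]],
    [1, [0, 0, 0.07], [0, 0, 0]],
    [1, [0, 0, 0.077], [0, 0, 0]],
    [1, [0, 0, 0.079], [0, 0, 0]],
    [1, [0, 0, 0.08], [0, 0, 0]],
    [1, [0, 0, 0.08], [0, 0, 0]],
  ],
)

```text
time_s: 6.05
tcp_pos: [0.4359, -0.0407, 0.1256]
tool_rot: [0.001, 0.215, 0.977, -0.0]
ft_force: [0.1, 0.4, -1.9]
grip_width: 0.254
```

```bash
python3 -c "
from h import *
go([.4355,-.0405,.124],-24.8)"
```

```text
t 6.05 tcp [ 0.4359 -0.0407  0.1256] F [ 0.1  0.4 -1.9] w 0.254
shift [0.0005 0.     0.0016] turn [ 0.01  0.1  -0.07]
```

Emit:
servo_tool(
  rows=[
    [1, [0, 0, 0.0], [0, 0, 0]],
    [1, [0, 0, 0.002], [0, 0, 0]],
    [1, [0, 0, 0.002], [0, 0, 0]],
  ],
)

```text
time_s: 6.3
tcp_pos: [0.4355, -0.0406, 0.1231]
tool_rot: [0.001, 0.215, 0.977, -0.0]
ft_force: [-0.3, -1.0, -2.1]
grip_width: 0.25
```

Emit:
servo_tool(
  rows=[
    [0.2, [0, 0, 0], [0, 0, 0]],
    [0.2, [0, 0, 0], [0, 0, 0]],
    [0.2, [0, 0, 0], [0, 0, 0]],
    [0.2, [0, 0, 0.006], [0, 0, 0]],
    [0.2, [0, 0, 0.014], [0, 0, 0]],
    [0.2, [0, 0, 0.017], [0, 0, 0]],
    [0.2, [0, 0, 0.017], [0, 0, 0]],
    [1, [0, 0, 0.017], [0, 0, 0]],
    [1, [0, 0, 0.017], [0, 0, 0]],
    [1, [0, 0, 0.017], [0, 0, 0]],
    [1, [0, 0, 0.017], [0, 0, 0]],
    [1, [0, 0, 0.017], [0, 0, 0]],
  ],
  squeeze=55,
)

```text
time_s: 7.3
tcp_pos: [0.4353, -0.0405, 0.1057]
tool_rot: [0.0, 0.215, 0.977, -0.0]
ft_force: [0.8, 0.5, -1.4]
grip_width: 0.255
```

Emit:
servo_tool(
  rows=[
    [1, [0, 0, 0], [0, 0, 0]],
    [1, [0, 0, 0], [0, 0, 0]],
    [1, [0, 0, 0], [0, 0, 0]],
  ],
)

```text
time_s: 7.55
tcp_pos: [0.4352, -0.0405, 0.1057]
tool_rot: [0.0, 0.215, 0.977, -0.0]
ft_force: [0.6, -0.6, -1.5]
grip_width: 0.255
```

Emit:
servo_tool(
  rows=[
    [1, [0, 0, -0.02], [0, 0, 0]],
    [1, [0, 0, -0.045], [0, 0, 0]],
    [1, [0, 0, -0.06], [0, 0, 0]],
    [1, [0, 0, -0.06], [0, 0, 0]],
  ],
)

```text
time_s: 7.88
tcp_pos: [0.4368, -0.041, 0.1686]
tool_rot: [0.003, 0.215, 0.977, -0.0]
ft_force: [0.2, -0.4, -1.4]
grip_width: 0.25
```

```bash
python3 -c "
from hk import *
hookpose()
import numpy as np
y=np.radians(3); X=np.array([np.cos(y),np.sin(y),0])
P=np.array([.685,.035,0])-X*(.14+.065); P[2]=.158
print(P); go(P,3)"
```

```text
scene n 153
  a 0.090 n 25 b 0.0041 ztop 0.0176 zmin 0.0108
  a 0.105 n 29 b 0.0040 ztop 0.0173 zmin 0.0104
  a 0.120 n 31 b 0.0045 ztop 0.0180 zmin 0.0115
  a 0.135 n 68 b 0.0047 ztop 0.0153 zmin -0.0201
  amax [0.1455 0.1457 0.1457 0.1462 0.1464 0.1476]
side n 115
  a 0.105 n 28 b -0.0002 ztop 0.0179 zmin 0.0132
  a 0.120 n 28 b 0.0004 ztop 0.0176 zmin 0.0129
  a 0.135 n 59 b 0.0008 ztop 0.0166 zmin -0.0200
  amax [0.1435 0.1435 0.1437 0.1437 0.1442 0.1449]
grip [ 0.4373 -0.0412  0.0906] X [ 0.907 -0.42   0.006]
[0.48028095 0.02427113 0.158     ]
t 7.98 tcp [ 0.435  -0.0404  0.1654] F [-0.3  0.3 -2.9] w 0.258
shift [-0.0139  0.0777  0.0074] turn [-0.000e+00  1.000e-02 -2.787e+01]
```

Emit:
servo_tool(
  rows=[
    [1, [-0.003, 0.02, 0.002], [0, 0, -6]],
    [1, [-0.007, 0.04, 0.004], [0, 0, -13]],
    [1, [-0.011, 0.06, 0.006], [0, 0, -20]],
    [1, [-0.014, 0.075, 0.007], [0, 0, -25]],
    [1, [-0.014, 0.078, 0.007], [0, 0, -28]],
    [1, [-0.014, 0.078, 0.007], [0, 0, -28]],
    [1, [-0.014, 0.078, 0.007], [0, 0, -28]],
  ],
)

```text
time_s: 8.57
tcp_pos: [0.4796, 0.0247, 0.1569]
tool_rot: [-0.002, -0.027, 1.0, 0.0]
ft_force: [-0.4, -0.3, -2.2]
grip_width: 0.256
```

```bash
python3 - <<'E'
from hk import *
hookpose()
s=manip.read_state(); g=np.array(s['tcp_pos'])-[0,0,.078]; im0=[]
for n in ['scene','side','wrist']:
    s=manip.read_state(); im,D=manip.snapshot(n); C=cam(n,s)
    for t,z in [('hook_tip',g[2]-.022),('housing_eye',.03),('pawl_eye',.03)]:
        for d in manip.landmark_of(t,n): print(n,t,np.round(d['position']),round(d['confidence'],2),np.round(onz(C,d['position'],z),4))
    if n!='wrist': im0.append(cv2.resize(im[150:330,170:390],(660,540),interpolation=cv2.INTER_CUBIC)[:300] if n=='scene' else cv2.resize(im[140:290,170:390],(440,300),interpolation=cv2.INTER_CUBIC))
save('stage.png',cv2.resize(im[:1],(1,1)) if 0 else im0[1]); save('stage_s.png',im0[0])
y=np.radians(3); X=np.array([np.cos(y),np.sin(y),0])
P=np.array([.685,.035,0])-X*(.14+.065); P[2]=.158
go(P,3)
E
```

```text
scene n 294
  a 0.045 n 22 b 0.0044 ztop 0.0169 zmin 0.0109
  a 0.060 n 40 b 0.0037 ztop 0.0168 zmin 0.0101
  a 0.075 n 39 b 0.0042 ztop 0.0167 zmin 0.0093
  a 0.090 n 37 b 0.0037 ztop 0.0168 zmin 0.0105
  a 0.105 n 37 b 0.0037 ztop 0.0162 zmin 0.0095
  a 0.120 n 37 b 0.0036 ztop 0.0165 zmin 0.0106
  a 0.135 n 82 b 0.0046 ztop 0.0153 zmin -0.0205
  amax [0.1473 0.1474 0.1476 0.1476 0.1483 0.1486]
side n 195
  a 0.045 n 17 b 0.0031 ztop 0.0204 zmin 0.0146
  a 0.075 n 10 b 0.0003 ztop 0.0189 zmin 0.0168
  a 0.090 n 32 b 0.0007 ztop 0.0189 zmin 0.0129
  a 0.105 n 36 b 0.0004 ztop 0.0194 zmin 0.0142
  a 0.120 n 31 b 0.0009 ztop 0.0194 zmin 0.0149
  a 0.135 n 67 b 0.0009 ztop 0.0168 zmin -0.0183
  amax [0.145  0.1454 0.1455 0.1456 0.1456 0.1464]
grip [0.4794 0.0247 0.0789] X [ 0.999  0.054 -0.003]
scene hook_tip [457. 412.] 0.98 [0.3198 0.3053 0.0576]
scene hook_tip [276. 257.] 0.92 [0.6229 0.0333 0.0576]
scene housing_eye [279. 224.] 0.92 [0.6912 0.0306 0.03  ]
scene pawl_eye [217. 247.] 0.7 [ 0.6963 -0.1377  0.03  ]
side hook_tip [229. 243.] 0.96 [0.6303 0.0257 0.0576]
side hook_tip [471. 256.] 0.6 [0.3032 0.2878 0.0576]
side housing_eye [224. 226.] 0.7 [0.6825 0.0272 0.03  ]
t 9.27 tcp [0.4807 0.0244 0.1587] F [ 0.2 -0.4 -2.9] w 0.25
shift [ 0.0004 -0.0001  0.0007] turn [-0.    0.01  0.12]
```

View pics/stage.png

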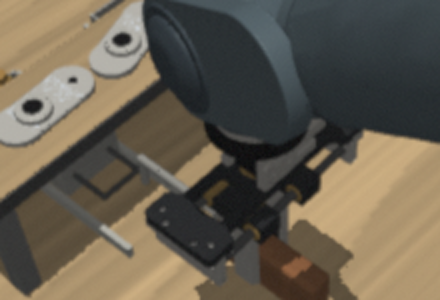

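The side crop shows the stirrup at about (105,170) and the rod end at about (146,165), just in front of it. Tip-to-eye measures 52–68 mm along x and within 3 mm in y. I'll advance 62 mm over the eye.

Emit:
servo_tool(
  rows=[
    [1, [-0.015, 0, 0], [0, 0, 0]],
    [1, [-0.035, 0, 0], [0, 0, 0]],
    [1, [-0.052, 0, 0], [0, 0, 0]],
    [1, [-0.062, 0, 0], [0, 0, 0]],
    [1, [-0.062, 0, 0], [0, 0, 0]],
    [1, [-0.062, 0, 0], [0, 0, 0]],
  ],
)

```text
time_s: 9.77
tcp_pos: [0.5425, 0.0278, 0.1584]
tool_rot: [-0.0, -0.027, 1.0, 0.0]
ft_force: [-0.3, -0.5, -3.0]
grip_width: 0.253
```

```bash
python3 - <<'E'
from h import *
s=manip.read_state(); g=np.array(s['tcp_pos'])-[0,0,.078]; print(s['tcp_pos'],s['ft_force'])
for n in ['scene','side','wrist']:
    s=manip.read_state(); im,D=manip.snapshot(n); C=cam(n,s)
    for t,z in [('hook_tip',g[2]-.022),('housing_eye',.03)]:
        for d in manip.landmark_of(t,n): print(n,t,np.round(d['position']),round(d['confidence'],2),np.round(onz(C,d['position'],z),4))
    if n=='side': save('over.png',cv2.resize(im[170:290,170:330],(800,600),interpolation=cv2.INTER_CUBIC))
E
```

```text
[0.54250925 0.02783261 0.15844855] [-0.26691178 -0.52695491 -3.00432283]
scene hook_tip [458. 415.] 0.59 [0.3161 0.3073 0.0584]
scene housing_eye [280. 226.] 0.6 [0.6866 0.0326 0.03  ]
side hook_tip [213. 219.] 0.97 [0.6916 0.0312 0.0584]
side hook_tip [471. 257.] 0.72 [0.3017 0.2875 0.0584]
side housing_eye [226. 223.] 0.56 [0.6815 0.0346 0.03  ]
```

View pics/over.png

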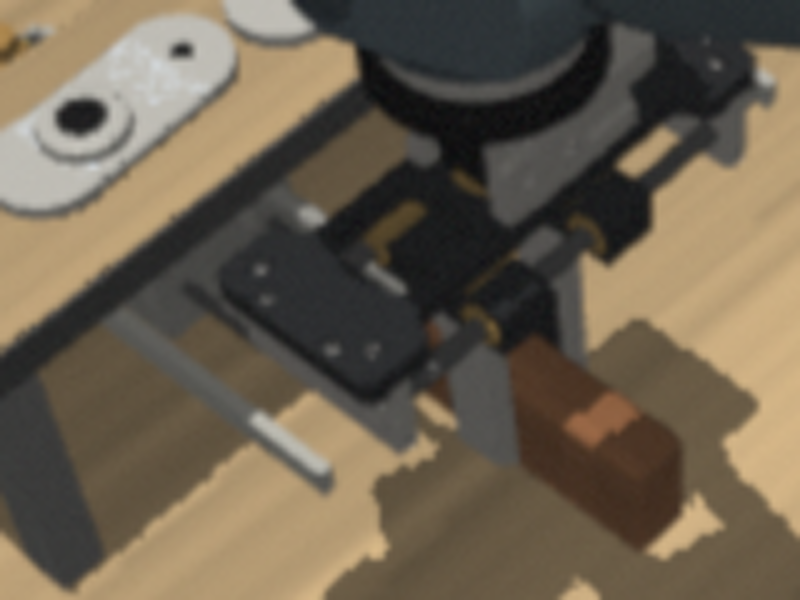

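The stirrup's left bar shows at crop (215,305), but the gripper hides the tip. Kinematics put the tip at (0.684, 0.035) and the eye at about (0.684, 0.034). I'll lower in two steps, watching the force.

Emit:
servo_tool(
  rows=[
    [1, [0, 0, 0.01], [0, 0, 0]],
    [1, [0, 0, 0.02], [0, 0, 0]],
    [1, [0, 0, 0.026], [0, 0, 0]],
    [1, [0, 0, 0.032], [0, 0, 0]],
    [1, [0, 0, 0.032], [0, 0, 0]],
  ],
)

```text
time_s: 10.63
tcp_pos: [0.5414, 0.0279, 0.1245]
tool_rot: [-0.002, -0.027, 1.0, 0.0]
ft_force: [0.2, 0.1, -3.0]
grip_width: 0.249
```

Emit:
servo_tool(
  rows=[
    [1, [0, 0, 0.006], [0, 0, 0]],
    [1, [0, 0, 0.012], [0, 0, 0]],
    [1, [0, 0, 0.015], [0, 0, 0]],
    [1, [0, 0, 0.015], [0, 0, 0]],
    [1, [0, 0, 0.015], [0, 0, 0]],
  ],
)

```text
time_s: 11.05
tcp_pos: [0.5426, 0.0278, 0.1115]
tool_rot: [-0.0, -0.027, 1.0, 0.0]
ft_force: [-0.2, -0.2, -3.3]
grip_width: 0.251
```

```bash
python3 -c "
from h import *
go([.5425,.028,.111],3)"
```

```text
t 11.05 tcp [0.5426 0.0278 0.1115] F [-0.2 -0.2 -3.3] w 0.251
shift [0.     0.0002 0.0005] turn [ 0.   -0.02  0.13]
```

Emit:
servo_tool(
  rows=[
    [1, [0.006, 0, 0], [0, 0, 0]],
    [1, [0.012, 0, 0], [0, 0, 0]],
    [1, [0.018, 0, 0], [0, 0, 0]],
    [1, [0.024, 0, 0], [0, 0, 0]],
    [1, [0.03, 0, 0], [0, 0, 0]],
    [1, [0.036, 0, 0], [0, 0, 0]],
    [1, [0.04, 0, 0], [0, 0, 0]],
  ],
)

```text
time_s: 11.63
tcp_pos: [0.5023, 0.0255, 0.112]
tool_rot: [0.001, -0.027, 1.0, -0.0]
ft_force: [2.0, -0.2, -2.0]
grip_width: 0.25
```

```bash
python3 - <<'E'
from h import *
s=manip.read_state(); g=np.array(s['tcp_pos'])-[0,0,.078]; print(s['tcp_pos'],s['ft_force'],'tip',g+[.142,.0075,-.022])
for n in ['scene','side']:
    s=manip.read_state(); im,D=manip.snapshot(n); C=cam(n,s)
    for t,z in [('hook_tip',g[2]-.022),('housing_eye',.03),('pawl_eye',.03)]:
        for d in manip.landmark_of(t,n): print(n,t,np.round(d['position']),round(d['confidence'],2),np.round(onz(C,d['position'],z),4))
    if n=='scene': save('pull.png',cv2.resize(im[160:340,110:350],(800,600),interpolation=cv2.INTER_CUBIC))
E
```

```text
[0.50233041 0.02553346 0.1120464 ] [ 2.02746399 -0.15432403 -1.97853457] tip [0.64433041 0.03303346 0.0120464 ]
scene hook_tip [291. 248.] 0.63 [0.6447 0.0365 0.012 ]
scene hook_tip [462. 413.] 0.61 [0.3142 0.2943 0.012 ]
scene hook_tip [135. 323.] 0.6 [ 0.6007 -0.4691  0.012 ]
scene housing_eye [284. 237.] 0.56 [0.6639 0.0372 0.03  ]
scene pawl_eye [218. 250.] 0.69 [ 0.6898 -0.1342  0.03  ]
side hook_tip [237. 233.] 0.88 [0.6596 0.0315 0.012 ]
side hook_tip [472. 255.] 0.7 [0.3135 0.2864 0.012 ]
side housing_eye [233. 229.] 0.76 [0.6592 0.0382 0.03  ]
```

View pics/pull.png

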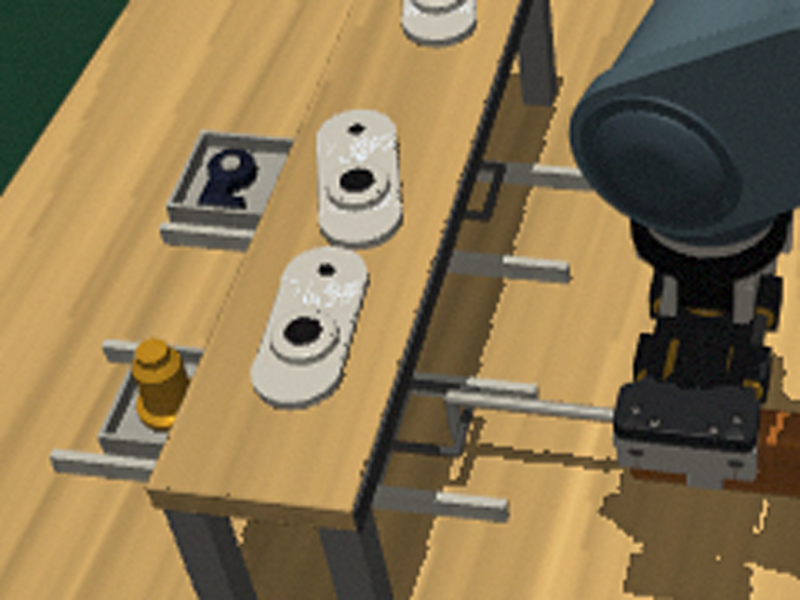

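The hook sits in the stirrup at crop (455,420), and the brass carrier has come out about 25 mm, with 2 N of drag and the pawl tray still in place. I'll keep pulling.

Emit:
servo_tool(
  rows=[
    [1, [0.007, 0, 0], [0, 0, 0]],
    [1, [0.014, 0, 0], [0, 0, 0]],
    [1, [0.021, 0, 0], [0, 0, 0]],
    [1, [0.028, 0, 0], [0, 0, 0]],
    [1, [0.035, 0, 0], [0, 0, 0]],
    [1, [0.042, 0, 0], [0, 0, 0]],
    [1, [0.049, 0, 0], [0, 0, 0]],
    [1, [0.055, 0, 0], [0, 0, 0]],
    [1, [0.06, 0, 0], [0, 0, 0]],
  ],
)

```text
time_s: 12.78
tcp_pos: [0.4417, 0.0223, 0.1114]
tool_rot: [-0.0, -0.027, 1.0, 0.0]
ft_force: [1.6, 0.1, -1.7]
grip_width: 0.253
```

Emit:
servo_tool(
  rows=[
    [1, [0.002, 0, 0], [0, 0, 0]],
    [1, [0.004, 0, 0], [0, 0, 0]],
    [1, [0.006, 0, 0], [0, 0, 0]],
    [1, [0.008, 0, 0], [0, 0, 0]],
  ],
)

```text
time_s: 13.12
tcp_pos: [0.4343, 0.022, 0.1113]
tool_rot: [-0.001, -0.027, 1.0, 0.0]
ft_force: [2.9, 0.4, -3.3]
grip_width: 0.254
```

Emit:
servo_tool(
  rows=[
    [1, [0.002, 0, 0], [0, 0, 0]],
    [1, [0.004, 0, 0], [0, 0, 0]],
    [1, [0.004, 0, 0], [0, 0, 0]],
  ],
)

```text
time_s: 13.37
tcp_pos: [0.4305, 0.0217, 0.1116]
tool_rot: [-0.0, -0.027, 1.0, 0.0]
ft_force: [2.7, 1.1, -4.3]
grip_width: 0.252
```

Emit:
servo_tool(
  rows=[
    [1, [0.002, 0, 0], [0, 0, 0]],
    [1, [0.004, 0, 0], [0, 0, 0]],
    [1, [0.004, 0, 0], [0, 0, 0]],
  ],
)

```text
time_s: 13.62
tcp_pos: [0.4292, 0.0212, 0.1128]
tool_rot: [0.004, -0.027, 1.0, -0.0]
ft_force: [13.5, 2.5, -9.4]
grip_width: 0.253
```

```bash
python3 - <<'E'
from h import *
s=manip.read_state(); g=np.array(s['tcp_pos'])-[0,0,.078]; print(s['tcp_pos'],s['ft_force'],'tip',g+[.142,.0075,-.022])
for n in ['scene','side']:
    s=manip.read_state(); im,D=manip.snapshot(n); C=cam(n,s)
    for t,z in [('hook_tip',g[2]-.022),('housing_eye',.03),('pawl_eye',.03)]:
        for d in manip.landmark_of(t,n): print(n,t,np.round(d['position']),round(d['confidence'],2),np.round(onz(C,d['position'],z),4))
    save('out_%s.png'%n,im)
E
```

```text
[0.42919748 0.02118858 0.11276671] [13.45667849  2.53313299 -9.35789576] tip [0.57119748 0.02868858 0.01276671]
scene hook_tip [294. 285.] 0.93 [0.5755 0.0293 0.0128]
scene hook_tip [459. 412.] 0.92 [0.3165 0.291  0.0128]
scene hook_tip [136. 324.] 0.81 [ 0.5988 -0.4621  0.0128]
scene housing_eye [286. 275.] 0.6 [0.5936 0.029  0.03  ]
scene pawl_eye [216. 248.] 0.8 [ 0.6944 -0.1408  0.03  ]
side hook_tip [473. 255.] 0.95 [0.3118 0.2873 0.0128]
side hook_tip [259. 261.] 0.7 [0.5807 0.0294 0.0128]
side hook_tip [130. 412.] 0.7 [ 0.5999 -0.4693  0.0128]
side housing_eye [252. 259.] 0.62 [0.5854 0.0286 0.03  ]
side pawl_eye [175. 285.] 0.8 [ 0.6957 -0.1457  0.03  ]
```

Force jumped to 13 N and the eye moved from 0.685 to 0.588, so the carrier is at its stop. Next: ease off 4 mm, set the handle down, release, rise.

Emit:
servo_tool(
  rows=[
    [1, [-0.003, 0, 0], [0, 0, 0]],
    [1, [-0.005, 0, 0.001], [0, 0, 0]],
    [1, [-0.005, 0, 0.003], [0, 0, 0]],
    [1, [-0.005, 0, 0.005], [0, 0, 0]],
    [1, [-0.005, 0, 0.005], [0, 0, 0]],
  ],
)

```text
time_s: 14.43
tcp_pos: [0.4314, 0.0218, 0.1063]
tool_rot: [-0.001, -0.027, 1.0, 0.0]
ft_force: [0.5, 0.2, -2.3]
grip_width: 0.253
```

```bash
python3 -c "
from hk import *
hookpose(('scene',))"
```

```text
scene n 2131
  a 0.045 n 160 b 0.0076 ztop 0.0158 zmin -0.0300
  a 0.060 n 168 b 0.0046 ztop 0.0097 zmin -0.0300
  a 0.075 n 174 b 0.0045 ztop 0.0105 zmin -0.0300
  a 0.090 n 178 b 0.0050 ztop -0.0264 zmin -0.0300
  a 0.105 n 178 b 0.0049 ztop -0.0047 zmin -0.0300
  a 0.120 n 170 b 0.0049 ztop 0.0095 zmin -0.0300
  a 0.135 n 231 b 0.0071 ztop 0.0043 zmin -0.0300
  a 0.150 n 118 b 0.0136 ztop 0.0012 zmin -0.0300
  amax [0.1598 0.1599 0.1599 0.1599 0.1599 0.1599]
grip [0.4313 0.0218 0.0283] X [ 0.999  0.055 -0.001]
```

Emit:
servo_tool(
  rows=[
    [0.3, [0, 0, 0], [0, 0, 0]],
    [0.1, [0, 0, 0], [0, 0, 0]],
    [-0.2, [0, 0, 0], [0, 0, 0]],
    [-0.5, [0, 0, 0], [0, 0, 0]],
    [-0.5, [0, 0, 0], [0, 0, 0]],
    [-0.5, [0, 0, 0], [0, 0, 0]],
    [-0.5, [0, 0, -0.02], [0, 0, 0]],
    [-0.5, [0, 0, -0.05], [0, 0, 0]],
    [-0.5, [0, 0, -0.09], [0, 0, 0]],
    [-0.5, [0, 0, -0.13], [0, 0, 0]],
    [-0.5, [0, 0, -0.15], [0, 0, 0]],
    [-0.5, [0, 0, -0.15], [0, 0, 0]],
  ],
)

```text
time_s: 15.48
tcp_pos: [0.4342, 0.0213, 0.2624]
tool_rot: [0.005, -0.027, 1.0, -0.001]
ft_force: [0.9, -0.2, 0.1]
grip_width: 0.752
```

```bash
python3 - <<'E'
from h import *
s=manip.read_state(); print(s['tcp_pos'],s['ft_force'],s['grip_width'])
for n in ['scene','side']:
    s=manip.read_state(); im,D=manip.snapshot(n); C=cam(n,s)
    for t,z in [('hook_grip',.025),('hook_tip',.006),('housing_eye',.03),('pawl_eye',.03)]:
        for d in manip.landmark_of(t,n): print(n,t,np.round(d['position']),round(d['confidence'],2),np.round(onz(C,d['position'],z),4),np.round(atd(C,d['position'],med(D,d['position'])),3))
    save('end_%s.png'%n,im)
E
```

```text
[0.43424496 0.02127294 0.26237763] [ 0.88065472 -0.15109878  0.09955867] 0.7519244092248952
scene hook_grip [300. 356.] 0.94 [0.4418 0.0259 0.025 ] [0.441 0.035 0.038]
scene hook_grip [369. 408.] 0.81 [0.3356 0.1494 0.025 ] [0.337 0.163 0.049]
scene hook_grip [164. 339.] 0.58 [ 0.5389 -0.3478  0.025 ] [ 0.535 -0.321  0.047]
scene hook_tip [296. 357.] 0.67 [0.443  0.0025 0.006 ] [0.44  0.033 0.047]
scene hook_tip [215. 249.] 0.63 [ 0.7042 -0.1666  0.006 ] [ 0.654 -0.045  0.133]
scene hook_tip [139. 322.] 0.6 [ 0.6013 -0.4606  0.006 ] [ 0.603 -0.471 -0.002]
scene hook_tip [460. 412.] 0.59 [0.3162 0.2901 0.006 ] [0.316 0.288 0.001]
scene hook_tip [295. 283.] 0.58 [0.5792 0.0279 0.006 ] [0.577 0.034 0.014]
scene housing_eye [284. 274.] 0.78 [0.5972 0.0232 0.03  ] [ 0.606  0.    -0.   ]
scene pawl_eye [217. 244.] 0.79 [ 0.7022 -0.136   0.03  ] [ 0.659 -0.035  0.136]
side hook_grip [384. 310.] 0.93 [0.3412 0.1437 0.025 ] [0.334 0.151 0.051]
side hook_grip [299. 320.] 0.76 [0.4349 0.0218 0.025 ] [0.426 0.032 0.048]
side hook_tip [260. 263.] 0.68 [0.5805 0.0253 0.006 ] [0.566 0.036 0.032]
side hook_tip [472. 254.] 0.57 [0.3145 0.2865 0.006 ] [0.309 0.288 0.029]
side housing_eye [252. 259.] 0.67 [0.5846 0.0284 0.03  ] [0.601 0.017 0.003]
side pawl_eye [175. 286.] 0.96 [ 0.6943 -0.1461  0.03  ] [ 0.715 -0.165  0.002]
```

View pics/end_side.png

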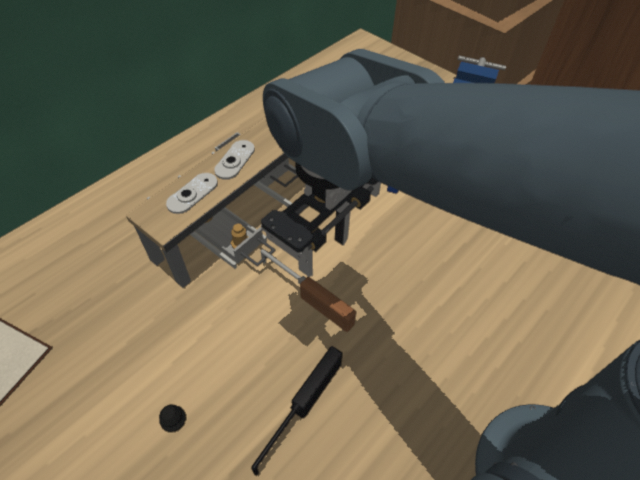

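The hook stands on the bench at side (300,328) with its tip in the eye, and the brass carrier is out at (245,240). The gripper is clear and the pawl eye hasn't moved. I'll hand the job in.

```bash
python3 -c "
from h import *
print(manip.finish_job())"
```

```text
the job is handed in; nothing more can be done
None
```

I drew the brass-housing carrier out to its stop with the wooden-handled hook. The hook was then set down on the bench with its tip still in the eye and released. I handed the job in at about 16 s; no verdict was reported.

**Regrip:** on the first lift the handle slid 20 mm in the jaws because they had not fully shut. I set it down and regripped, and from then on it held level.

**Last checks:**
- **Carrier:** the housing eye moved from x ≈ 0.684 to about 0.587 m, close to 98 mm of travel. The force jumped from about 3 N to 13 N at the stop.
- **Hook:** the handle top is at about 48 mm, so it is standing on the bench. The gripper is clear above it, with almost no force on the wrist.
- **Pawl carrier:** its eye stayed within about 4 mm in the side camera. Scene-camera readings scattered by over 10 mm because the board partly hides that eye. The pictures showed no movement.
- **Eye and tip positions:** the two cameras disagreed by up to about 15 mm under the shelf. I relied on arm position and contact force there, and the tip went into the eye without touching.

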